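Refill the ribbon stand on the wrapping table

ROBOT

A 6-joint arm with a two-finger parallel gripper is mounted at the origin on a cart in front of the work surface, level with it; the furniture and walls round the work are solid. World frame = base frame: x ahead of the robot, y to its left, z up, the work surface at z = 0. Lengths are in m, angles in degrees, forces in N, time in s.
With the tool pointing down it reaches from about 0.35 to 0.875 m from the base axis. Payload 4.2 kg.
Tool frame: the origin (TCP) lies midway between the tips of the shut fingers; the grasp point (between the pads) lies 19 mm behind it; z points along the fingers, y is the line along which they close (so a half turn about z gives the same grasp; the last joint's range is limited). The gripper opens to 87 mm and grips with 3 to 60 N. Pads are 19 mm wide; open, the fingers measure 117 mm over their backs; the gripper's body (75 mm by 190 mm) begins 51 mm behind the grasp point.
Start: joints at [86.093, 22.042, 0.453, 0, -68.411, -14.817], TCP at [0.201, 0.592, 0.223] pointing down, gripper open.
Joint ranges: [-179.83, 179.83], [-69.29, 118.12], [-61.27, 80.66], [-181.25, 117.63], [-171.15, -9.14], [-177.46, 177.46]. Speed limits (degrees/s): [159.86, 159.86, 180, 180, 180, 180].

INTERFACE

Orientations are given as a 3x3 rotation matrix whose columns are the frame's x, y, z axes.
In Python, from station import r, optics, ticket gives the robot as it stands (r), with the cameras (optics) and the job (ticket).
- The arm moves only by the shell command python3 steer.py 'ROWS'. ROWS is a JSON list that holds a single list of rows (three levels of brackets), with 1 to 8 rows, each of 7 numbers: the opening from 0.0 (shut) to 1.0 (fully open), then dx, dy, dz in normalised numbers (1 is 0.8 m), then a rotation vector rx, ry, rz in normalised numbers (1 is 180 degrees); each row is the pose to reach, as a shift and turn from the pose commanded when the command began, along the tool's axes at that moment; what a row does not reach only later rows make up. A row lasts 1/10 s, in which the tool goes at most 0.05 m and 8.59 degrees, less where a joint would pass 70% of its speed; a pose out of reach is approached as far as the arm can. The fingers move at their own pace and stop on an object; the grip force is fixed at half the most. Time passes only in rows, so rows that do not move let the fingers close. It prints the time, the measured TCP pose, the force, the opening and the grip force at its end. Shift and turn numbers lie between -1 and 1, and a call with a number outside is refused. Input that does not fit is refused with a message, and nothing moves.
- r.sense(): the state, without advancing time (a new reading comes with each control period).
- optics.capture(name): name is "side" or "top"; returns a dict with "pixels" (384x512x3 uint8, red, green, blue), "z_map" (384x512 float32, m along the optical axis (not along the pixel's ray), 0 where there is no reading), "K" (3x3 intrinsics, pixels), "world_from_camera" (4x4, takes a point from camera to world coordinates). Camera axes: x right, y up, looking along -z (the intrinsics and any distortion apply to the point x, -y, -z); pixel columns grow to the right and rows downward; lengths in m; the calibration is good to about 2 mm. A picture is of the moment at which its call begins.
- ticket.finish_job(): hands the job in; it is judged then, once.
The state is a dict: "time_s": time; "joints": joint angles; "joint_velocities": joint speeds; "effort": joint torques, N m; "tcp_pos": TCP position; "ee_rot": TCP orientation; "wrist_force": force on the tool from outside, world axes, zero at the start; "moment": the same for the moment, N m; "gripper_width": opening from 0.0 (shut) to 1.0 (fully open); "gripper_force": force on a finger pad.
Only numpy, scipy, OpenCV 4.12 (cv2) and the standard library are available. Lean on these libraries where they do the work, as an engineer would, in place of code of your own. Each camera call takes 0.05 s, during which the arm holds its last target. There are 200 camera calls.

TASK

Load the ribbon stand: unscrew the black knob from the brass stud (anticlockwise) and lift it off, then lift off the white keeper bar, and set both down on the table clear of the stand, the bar lying flat. Then lay every ribbon roller that is on the table into the stand, each with both dowel ends down in an opposite pair of notches so that it sits level, and leave the other things on the table where they are.

Things in the scene. Friction and masses are not known exactly. Their poses are not given: they have to be found in the camera images.
- stand: fixed wooden stand, 120 mm (x) by 340 mm (y); origin: centre of its underside, on the table, z up. Two upright cheeks along y, 12 mm thick, at x = -48 and +48 mm, 58 mm high, each with four 90 degree V-notches at y = -144, -84, 84, 144 mm, mouth 43 mm wide, bottom 36.5 mm up. Rollers lie across it, dowel along its x, dowel axis then 45 mm up, with 10 mm of end play each way between the cheeks
- stud_top (a point): centre of the top of the brass stud at the middle of the stand, 131 mm above the table (hidden in the knob at first). The stud is 17 mm in diameter; between 77 and 101 mm up it has a coarse two-start right-hand thread 27 mm in diameter that rises 12 mm a turn; above that it is smooth
- keeper: white loose bar, 120 g; origin: centre of its underside. Cross piece 108 (x) by 52 (y) by 20 mm high with a 34 mm square hole for the stud, and two arms 28 mm wide along y out to y = -112 and 112 mm, from z = 10 to 20 mm. Starts on the cheek tops (origin 58 mm up), axes as the stand's, over the inner notches and under the knob; with the knob off it lifts straight up. Grip an arm across its width
- knob: black round screw knob, 40 mm in diameter, 60 mm high, 70 g; origin: centre of its underside. Grip its round head, z = 30 to 60 mm. Starts screwed down on the keeper bar, 78 mm above the table. Turned anticlockwise from above it rises 12 mm a turn; the thread lets go after about 1.5 turns (18 mm up), then it lifts off the stud. 2 mm vertical play, little friction; stays put when let go
- roller_red: red ribbon roller, 80 g: rigid roll 30 mm in diameter, 56 mm wide, on a dowel 12 mm in diameter, 150 mm long, between two square end plates (40 x 40 mm, 4 mm thick, at the roll's ends) that stop it rolling. Origin: its centre on the dowel axis, 20 mm above the table as it lies; x along the dowel. Grip across the roll between the end plates. May be absent
- roller_pink: pink ribbon roller, 80 g: rigid roll 30 mm in diameter, 56 mm wide, on a dowel 12 mm in diameter, 150 mm long, between two square end plates (40 x 40 mm, 4 mm thick, at the roll's ends) that stop it rolling. Origin: its centre on the dowel axis, 20 mm above the table as it lies; x along the dowel. Grip across the roll between the end plates. May be absent
- roller_gold: gold ribbon roller, 80 g: rigid roll 30 mm in diameter, 56 mm wide, on a dowel 12 mm in diameter, 150 mm long, between two square end plates (40 x 40 mm, 4 mm thick, at the roll's ends) that stop it rolling. Origin: its centre on the dowel axis, 20 mm above the table as it lies; x along the dowel. Grip across the roll between the end plates. May be absent
- jar: bystander: sweet jar with red lid, 70 mm in diameter, 90 mm high; origin at the centre of its underside
- gold_reel: bystander: flat reel of gold ribbon, 60 x 78 x 16 mm; origin at the centre of its underside. It lies under the front rim of the solid raised round shelf with the bears, which is 0.65 m in diameter, from 245 to 280 mm above the table, its axis at x = 0.89, y = 0.03 m: keep the gripper and wrist clear of that rim
- tape: bystander: roll of clear tape lying flat, 73 mm in diameter, 18 mm high; origin at the centre of its underside

How it is judged (in metres and radians):
On the way, in this order (a step that is already met when the one before it is completed fails the run):
1. the knob is unscrewed and lifted off the stud ((z of knob in the frame of stand above 0.125 m or (x of knob in the frame of stand above 0.08 m or x of knob in the frame of stand below -0.08 m or y of knob in the frame of stand above 0.19 m or y of knob in the frame of stand below -0.19 m))), for 0.1 s.
2. the keeper bar is lifted off the stud ((z of keeper in the frame of stand above 0.125 m or (x of keeper in the frame of stand above 0.08 m or x of keeper in the frame of stand below -0.08 m or y of keeper in the frame of stand above 0.19 m or y of keeper in the frame of stand below -0.19 m))), for 0.1 s.
At the end, for the whole second after the job is handed in: Every roller present lies level in opposite notches: centre 41 to 49 mm above the stand's underside, within 16 mm of mid-way between the cheeks, across the stand within 0.06 rad. Knob on the table and keeper bar flat (0.12 rad) on the table, both clear of the stand. All at rest (height (world z) of knob below 0.04 m and (x of knob in the frame of stand above 0.065 m or x of knob in the frame of stand below -0.065 m or y of knob in the frame of stand above 0.175 m or y of knob in the frame of stand below -0.175 m) and linear speed of each of knob, keeper, roller_red, roller_pink, roller_gold below 0.03 m/s and height (world z) of keeper below 0.03 m and angle between the z axis of keeper and the z axis of stand, either way round below 0.12 rad and (x of keeper in the frame of stand above 0.085 m or x of keeper in the frame of stand below -0.085 m or y of keeper in the frame of stand above 0.195 m or y of keeper in the frame of stand below -0.195 m) and z of roller_red in the frame of stand between 0.041 and 0.049 m and x of roller_red in the frame of stand between -0.016 and 0.016 m and y of roller_red in the frame of stand between -0.165 and 0.165 m and angle between the x axis of each of roller_red, roller_pink, roller_gold and the x axis of stand, either way round below 0.06 rad and z of roller_pink in the frame of stand between 0.041 and 0.049 m and x of roller_pink in the frame of stand between -0.016 and 0.016 m and y of roller_pink in the frame of stand between -0.165 and 0.165 m and z of roller_gold in the frame of stand between 0.041 and 0.049 m and x of roller_gold in the frame of stand between -0.016 and 0.016 m and y of roller_gold in the frame of stand between -0.165 and 0.165 m); the robot touches nothing.
It fails at once if the jar is pushed about (more than 40 mm) (distance of jar from where it was at the start of the episode above 0.04 m).
It fails at once if the gold reel is pushed about (more than 40 mm) (distance of gold_reel from where it was at the start of the episode above 0.04 m).
It fails at once if the tape is pushed about (more than 40 mm) (distance of tape from where it was at the start of the episode above 0.04 m).
Of roller_red, roller_pink, roller_gold only 2 to 3 are there at a start; the rules pass over those that are not, and their reading is None.
At some moment in a run one of roller_red, roller_pink, roller_gold may be knocked a few centimetres aside while the robot is not near it.
It also fails if it takes over 210 s, if anything falls off the work surface, if the arm or the gripper's body presses on something with over 40 N, if the wrist force passes 120 N, or if a joint passes its speed limit or range.

## Working session

There is one attempt and no reset: what is moved stays moved. The work goes in short steps, Python scripts to look and compute and a shell command to move; the robot and the scene stay as the last step left them, time stands still between calls to the robot, and variables do not carry over. Pictures are saved under pics/ and viewed, at most 14 in all, crops included, and the job is handed in when it is done.

```bash
ls; mkdir -p pics
cat > h.py <<'E'
import numpy as np,cv2
from station import r, optics, ticket
def cap(n,f=None):
    c=optics.capture(n)
    if f: cv2.imwrite('pics/'+f,cv2.cvtColor(c['pixels'],cv2.COLOR_RGB2BGR))
    z=c['z_map'];K=np.array(c['K']);T=np.array(c['world_from_camera'])
    v,u=np.mgrid[:384,:512]
    X=(u-K[0,2])/K[0,0]*z;Y=-(v-K[1,2])/K[1,1]*z
    P=np.stack([X,Y,-z],-1)@T[:3,:3].T+T[:3,3]
    P[z==0]=np.nan
    return c,P
E
python3 - <<'E'
from h import *
for n in('side','top'):
    c,P=cap(n,n+'0.png');print(n,c['K'],c['world_from_camera'],[k for k in c])
    np.save(n+'0.npy',P)
s=r.sense();print(s['time_s'],s['tcp_pos'],s['ee_rot'],s['gripper_width'])
E
```

```text
pics
station.py
steer.py
side [[401.97684676   0.         256.24423613]
 [  0.         401.97684676 183.57855812]
 [  0.           0.           1.        ]] [[ 0.95634419  0.11975145 -0.26658091  0.1581407 ]
 [-0.29132341  0.46294143 -0.83714748 -1.19704915]
 [ 0.02316173  0.87826239  0.47761775  0.79509052]
 [ 0.          0.          0.          1.        ]] ['pixels', 'z_map', 'K', 'world_from_camera']
top [[427.70619467   0.         253.19145716]
 [  0.         427.70619467 189.26633004]
 [  0.           0.           1.        ]] [[ 0.00953942  0.9830266  -0.18321489  0.31362663]
 [-0.99992019  0.01089546  0.00639617  0.0301394 ]
 [ 0.00828381  0.18313925  0.98305208  1.33932924]
 [ 0.          0.          0.          1.        ]] ['pixels', 'z_map', 'K', 'world_from_camera']
0.1 [0.20045195 0.59141211 0.22156358] [[ 9.47012382e-01 -3.21196636e-01 -5.18939080e-04]
 [-3.21197030e-01 -9.47010441e-01 -1.92130027e-03]
 [ 1.25674456e-04  1.98617684e-03 -9.99998020e-01]] 1.003137683994559
```

View pics/top0.png

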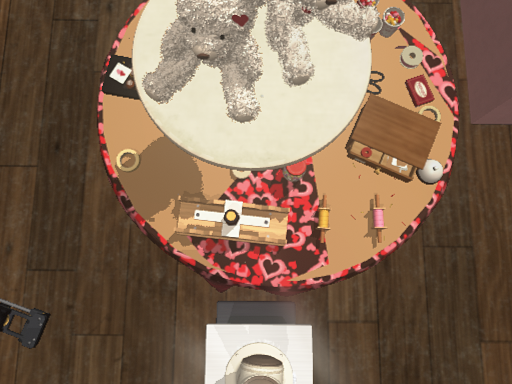

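View pics/side0.png

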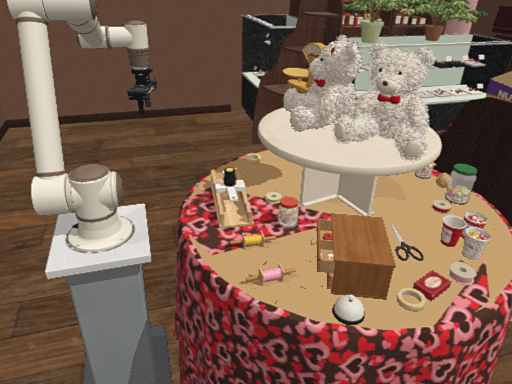

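The top view shows the stand centred near (232,217) with the knob at (231,216). The gold roller is at (324,217), the pink at (378,218), and the jar lid at (293,170). I see no red roller yet, so I'll check that with a height map and measure positions.

Run:
```python
from h import *
P=np.load('top0.npy');S=np.load('side0.npy')
A=cv2.imread('pics/top0.png');B=cv2.imread('pics/side0.png')
# height view + zoom
z=np.nan_to_num(P[...,2]);h=np.clip(z/0.15*255,0,255).astype(np.uint8)
h=cv2.applyColorMap(h,cv2.COLORMAP_JET)
a=A[140:300,90:470];b=h[140:300,90:470]
cv2.imwrite('pics/zoom0.png',cv2.resize(np.vstack([a,b]),None,fx=2.0,fy=1.8,interpolation=cv2.INTER_CUBIC)[:600])
def seg(Pn,img,lo,hi,zr,box):
    hsv=cv2.cvtColor(img,cv2.COLOR_BGR2HSV)
    m=cv2.inRange(hsv,lo,hi)>0
    x,y,zz=Pn[...,0],Pn[...,1],Pn[...,2]
    with np.errstate(invalid='ignore'):
        m&=(zz>zr[0])&(zz<zr[1])&(x>box[0])&(x<box[1])&(y>box[2])&(y<box[3])
    return Pn[m]
for nm,Pn,img in(('top',P,A),('side',S,B)):
    for u,v in {'top':[(232,217),(324,217),(378,218),(293,170),(242,174),(181,233),(181,202),(287,241),(288,208),(197,214),(265,222)],'side':[(230,172),(252,240),(272,274),(289,205),(273,197)]}[nm]:
        print(nm,u,v,Pn[v,u].round(3))
    k=seg(Pn,img,(0,0,0),(180,255,60),(.10,.17),(.2,.6,-.2,.3));print('knob',len(k),np.median(k,0),k.min(0),k.max(0))
    for c,lo,hi in(('gold',(18,130,90),(32,255,255)),('pink',(150,40,150),(180,160,255))):
        k=seg(Pn,img,lo,hi,(.008,.05),(.3,.7,-.45,-.1))
        if len(k):print(c,len(k),np.median(k,0).round(4),np.percentile(k,[3,97],0).round(3).tolist())
    # raised things in roller regions
    for c,box in(('gold',(.3,.5,-.25,-.13)),('pink',(.3,.5,-.42,-.27))):
        k=seg(Pn,img,(0,0,0),(180,255,255),(.012,.06),box)
        xy=k[:,:2];m=xy.mean(0);w,V=np.linalg.eigh(np.cov(xy.T));print(c,len(k),m,V[:,1],xy.min(0),xy.max(0),np.percentile(k[:,2],97))
    k=seg(Pn,img,(0,0,160),(180,60,255),(.07,.09),(.2,.6,-.2,.3));print('keeper',len(k),k.mean(0),cv2.minAreaRect(k[:,:2].astype(np.float32)))
    k=seg(Pn,img,(0,0,0),(180,255,255),(.05,.064),(.25,.55,-.14,.28));print('cheek',len(k),cv2.minAreaRect(k[:,:2].astype(np.float32)))
```

```text
top 232 217 [0.458 0.082 0.135]
top 324 217 [ 0.473 -0.198  0.029]
top 378 218 [ 0.471 -0.362  0.035]
top 293 170 [ 0.607 -0.097  0.09 ]
top 242 174 [0.61  0.057 0.014]
top 181 233 [0.421 0.244 0.01 ]
top 181 202 [0.518 0.247 0.012]
top 287 241 [ 0.4   -0.086 -0.002]
top 288 208 [ 0.497 -0.084  0.054]
top 197 214 [0.473 0.189 0.072]
top 265 222 [ 0.451 -0.014  0.077]
knob 31 [0.45203477 0.08425567 0.1323014 ] [0.44010992 0.06449581 0.10343469] [0.47747787 0.10582529 0.13957409]
gold 147 [ 0.4694 -0.1942  0.0318] [[0.445, -0.207, 0.023], [0.495, -0.183, 0.037]]
pink 153 [ 0.4743 -0.3641  0.031 ] [[0.449, -0.377, 0.023], [0.499, -0.354, 0.036]]
gold 277 [ 0.45901749 -0.19497322] [-0.99748239  0.0709146 ] [ 0.39665157 -0.21780886] [ 0.49999856 -0.17372686] 0.039334741374221306
pink 259 [ 0.45800017 -0.36529579] [-0.99884676 -0.04801201] [ 0.39836562 -0.38627558] [ 0.49978062 -0.34757882] 0.039645656048128954
keeper 912 [0.46025232 0.08483691 0.07662874] ((0.4611559510231018, 0.08523769676685333), (0.2230987548828125, 0.10659369826316833), 83.81238555908203)
cheek 482 ((0.460671037435531
[... 374 characters left out ...]
gold 157 [ 0.4698 -0.2073  0.0291] [[0.444, -0.215, 0.013], [0.496, -0.193, 0.037]]
pink 190 [ 0.4749 -0.3772  0.0306] [[0.449, -0.383, 0.016], [0.607, -0.138, 0.037]]
gold 245 [ 0.45804259 -0.20378091] [-0.98761549  0.15689371] [ 0.39589025 -0.2214192 ] [ 0.49974037 -0.17750938] 0.03849589271922534
pink 298 [ 0.45728953 -0.37411422] [-0.99775089  0.06703109] [ 0.39865883 -0.38982387] [ 0.49989171 -0.35098917] 0.03857390932986384
keeper 274 [0.45709866 0.05169965 0.07725938] ((0.4594876170158386, 0.07910129427909851), (0.20599552989006042, 0.11425316333770752), 59.50469207763672)
cheek 195 ((0.4619366526603699, 0.0845666378736496), (0.3453774154186249, 0.10810216516256332), 84.3537826538086)
```

View pics/zoom0.png

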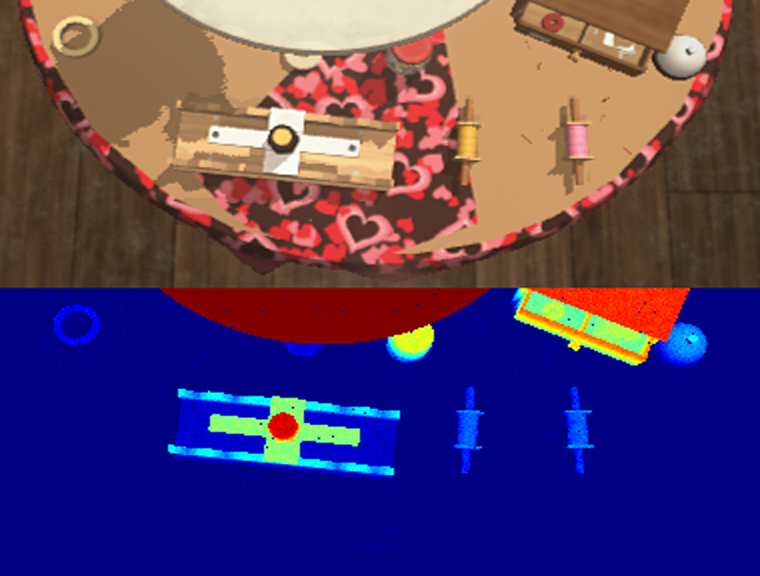

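Height map: two rollers only, gold and pink, so red is absent. The stand, keeper and knob agree on a centre of (0.461, 0.085), with y axis at 84.2° (yaw −5.8°). Heights match the text (knob top 0.138, keeper 0.077, cheeks 0.058). Next I'll write a delta helper and refine the roller poses.

```bash
cat > d.py <<'E'
# python3 d.py x y z yaw : shift in tool axes + rz (from measured pose) to the tool-down target
import sys;from h import *
s=r.sense();R=np.array(s['ee_rot']);t=[float(a) for a in sys.argv[1:]]
y=np.degrees(np.arctan2(R[1,0],R[0,0]))
print('t',s['time_s'],'shift',(R.T@(np.array(t[:3])-s['tcp_pos'])).round(4),'rz',round(-(t[3]-y),1),'yaw',round(y,1),'q6',s['joints'][5],'w',s['gripper_width'],'F',np.round(s['wrist_force'],1))
E
python3 d.py .461 .085 .2 -150
python3 - <<'E'
from h import *
T=[np.load(n+'0.npy') for n in('top','side')]
for c,box in(('gold',(.36,.58,-.26,-.14)),('pink',(.36,.58,-.43,-.3))):
  for nm,P in zip(('top','side'),T):
    k=P.reshape(-1,3);k=k[(k[:,2]>.012)&(k[:,2]<.06)&(k[:,0]>box[0])&(k[:,0]<box[1])&(k[:,1]>box[2])&(k[:,1]<box[3])]
    x=k[:,0];print(c,nm,len(k),'x',np.percentile(x,[1,99]).round(4),cv2.minAreaRect(k[:,:2].astype(np.float32)))
    top=k[k[:,2]>.03];print('  top zone',np.median(top,0).round(4))
    # dowel
    for lo,hi in((.38,.43),(.51,.56)):
        q=k[(x>lo)&(x<hi)];print('  dowel',len(q),np.median(q,0).round(4))
E
```

```text
t 0.1 shift [0.4094 0.3958 0.0224] rz 131.3 yaw -18.7 q6 -14.818837652758635 w 1.003137683994559 F [ 0.7  2.2 -0.3]
gold top 331 x [0.3978 0.542 ] ((0.47004666924476624, -0.19594284892082214), (0.03897533938288689, 0.14776574075222015), 84.9565658569336)
  top zone [ 0.4728 -0.1967  0.0335]
  dowel 43 [ 0.4123 -0.1914  0.0224]
  dowel 44 [ 0.5273 -0.201   0.0237]
gold side 293 x [0.3981 0.5406] ((0.46905940771102905, -0.2002044916152954), (0.03881339728832245, 0.14712639153003693), 83.21417999267578)
  top zone [ 0.4703 -0.2014  0.0338]
  dowel 41 [ 0.413  -0.1962  0.0235]
  dowel 37 [ 0.5281 -0.2049  0.0232]
pink top 332 x [0.3999 0.5434] ((0.47252076864242554, -0.36573952436447144), (0.14855434000492096, 0.03858993202447891), 2.221358299255371)
  top zone [ 0.4684 -0.3667  0.0333]
  dowel 43 [ 0.4141 -0.3672  0.0232]
  dowel 46 [ 0.5276 -0.3652  0.0228]
pink side 385 x [0.401  0.5438] ((0.4727705121040344, -0.37037473917007446), (0.14773285388946533, 0.04356396570801735), 4.640762805938721)
  top zone [ 0.4747 -0.3712  0.0345]
  dowel 48 [ 0.4139 -0.3717  0.0235]
  dowel 46 [ 0.5298 -0.3699  0.0237]
```

The rows are not in the units I measure in: shifts go in shares of 0.8 m and turns go in shares of 180 degrees. I convert before sending: 0.205 m / 0.8 = 0.2563, 0.198 m / 0.8 = 0.2475, 65 degrees / 180 = 0.3611.

```bash
python3 steer.py '[[[1,0.2563,0.2475,0,0,0,0.3611],[1,0.2563,0.2475,0,0,0,0.3611],[1,0.2563,0.2475,0,0,0,0.3611],[1,0.2563,0.2475,0,0,0,0.3611],[1,0.2563,0.2475,0,0,0,0.3611],[1,0.2563,0.2475,0,0,0,0.3611],[1,0.2563,0.2475,0,0,0,0.3611],[1,0.2563,0.2475,0,0,0,0.3611]]]'; python3 d.py .461 .085 .2 -150
```

```text
time_s: 0.9
tcp_pos: [0.3315, 0.3371, 0.2225]
ee_rot: [[0.102, -0.995, -0.0], [-0.995, -0.102, -0.0], [0.0, 0.0, -1.0]]
wrist_force: [-0.1, -0.1, -0.5]
gripper_width: 1.003
gripper_force: 0.0
t 0.9 shift [ 0.264  -0.103   0.0225] rz 65.9 yaw -84.1 q6 -59.33588311690265 w 1.0028289747327022 F [-0.1 -0.1 -0.5]
```

In the tool's units: 0.264 m / 0.8 = 0.33, -0.103 m / 0.8 = -0.1288, 66 degrees / 180 = 0.3667.

```bash
python3 steer.py '[[[1,0.33,-0.1288,0.0281,0,0,0.3667],[1,0.33,-0.1288,0.0281,0,0,0.3667],[1,0.33,-0.1288,0.0281,0,0,0.3667],[1,0.33,-0.1288,0.0281,0,0,0.3667],[1,0.33,-0.1288,0.0281,0,0,0.3667],[1,0.33,-0.1288,0.0281,0,0,0.3667],[1,0.33,-0.1288,0.0281,0,0,0.3667],[1,0.33,-0.1288,0.0281,0,0,0.3667]]]'; python3 d.py .461 .085 .106 -150;python3 -c "
from h import *
print(r.sense()['joints'])"
```

```text
time_s: 1.7
tcp_pos: [0.4624, 0.0859, 0.1994]
ee_rot: [[-0.868, -0.497, -0.001], [-0.497, 0.868, -0.001], [0.001, 0.0, -1.0]]
wrist_force: [-0.7, 0.1, -0.1]
gripper_width: 0.998
gripper_force: 0.0
t 1.7 shift [ 0.0016 -0.0001  0.0934] rz -0.2 yaw -150.2 q6 -90.56747589272192 w 0.9983375478868116 F [-0.7  0.1 -0.1]
[ 3.03773266e+01  8.07850117e+00 -2.24089992e+01 -1.54529579e-02
 -5.95981001e+01 -9.05674759e+01]
```

In the tool's units: 0.0934 m / 0.8 = 0.1168, 0.08 m / 0.8 = 0.1.

```bash
python3 steer.py '[[[1,0.002,0,0.05,0,0,0],[1,0.002,0,0.1,0,0,0],[1,0.002,0,0.1168,0,0,0],[1,0.002,0,0.1168,0,0,0]]]'; python3 steer.py '[[[0,0,0,0,0,0,0],[0,0,0,0,0,0,0],[0,0,0,0,0,0,0],[0,0,0,0,0,0,0],[0,0,0,0,0,0,0],[0,0,0,0,0,0,0],[0,0,0,0,0,0,0],[0,0,0,0,0,0,0]]]'; python3 d.py .461 .085 .106 -150
```

```text
time_s: 2.1
tcp_pos: [0.4592, 0.0856, 0.1042]
ee_rot: [[-0.864, -0.504, -0.006], [-0.504, 0.864, -0.003], [0.006, 0.0, -1.0]]
wrist_force: [-0.6, -0.7, -0.1]
gripper_width: 0.996
gripper_force: 0.0
time_s: 2.9
tcp_pos: [0.4615, 0.0858, 0.1069]
ee_rot: [[-0.863, -0.505, 0.0], [-0.505, 0.863, -0.002], [0.0, -0.002, -1.0]]
wrist_force: [2.5, -4.0, 1.3]
gripper_width: 0.455
gripper_force: 30.0
t 2.9 shift [ 0.0008 -0.0004  0.0009] rz 0.3 yaw -149.7 q6 -90.27891711464265 w 0.45481859298132093 F [ 2.5 -4.   1.3]
```

In the tool's units: -0.0021 m / 0.8 = -0.0026, -0.0019 m / 0.8 = -0.0024, -62 degrees / 180 = -0.3444.

```bash
for i in 1 2; do python3 steer.py '[[[0,0,0,0,0,0,-0.0444],[0,0,0,-0.0006,0,0,-0.0889],[0,0,0,-0.001,0,0,-0.1333],[0,0,0,-0.0014,0,0,-0.1778],[0,0,0,-0.0018,0,0,-0.2222],[0,0,0,-0.0021,0,0,-0.2667],[0,0,0,-0.0024,0,0,-0.3111],[0,0,0,-0.0026,0,0,-0.3444]]]'; done
```

```text
time_s: 3.7
tcp_pos: [0.4611, 0.0854, 0.1087]
ee_rot: [[0.045, -0.999, -0.0], [-0.999, -0.045, -0.002], [0.002, 0.001, -1.0]]
wrist_force: [2.8, -5.5, -0.3]
gripper_width: 0.461
gripper_force: 30.0
time_s: 4.5
tcp_pos: [0.4611, 0.0853, 0.1108]
ee_rot: [[0.903, -0.43, -0.0], [-0.43, -0.903, -0.002], [0.001, 0.002, -1.0]]
wrist_force: [1.9, -4.9, -1.0]
gripper_width: 0.456
gripper_force: 30.0
```

In the tool's units: -0.0021 m / 0.8 = -0.0026, -0.0019 m / 0.8 = -0.0024, -62 degrees / 180 = -0.3444.

```bash
for i in 1 2; do python3 steer.py '[[[0,0,0,0,0,0,-0.0444],[0,0,0,-0.0006,0,0,-0.0889],[0,0,0,-0.001,0,0,-0.1333],[0,0,0,-0.0014,0,0,-0.1778],[0,0,0,-0.0018,0,0,-0.2222],[0,0,0,-0.0021,0,0,-0.2667],[0,0,0,-0.0024,0,0,-0.3111],[0,0,0,-0.0026,0,0,-0.3444]]]'; done; python3 steer.py '[[[1,0,0,0,0,0,0],[1,0,0,0,0,0,0],[1,0,0,0,0,0,0],[1,0,0,0,0,0,0],[1,0,0,0,0,0,0]]]'
for i in 1 2 3 4 5; do python3 steer.py '[[[1,0,0,0,0,0,0.3444],[1,0,0,0,0,0,0.3444],[1,0,0,0,0,0,0.3444],[1,0,0,0,0,0,0.3444],[1,0,0,0,0,0,0.3444],[1,0,0,0,0,0,0.3444],[1,0,0,0,0,0,0.3444],[1,0,0,0,0,0,0.3444]]]' | sed -n '2p;4p'; done;python3 d.py .461 .085 .115 -212
python3 - <<'E'
from h import *
c,P=cap('side','s1.png')
i=cv2.imread('pics/s1.png')[130:240,180:300];cv2.imwrite('pics/s1c.png',cv2.resize(i,None,fx=5,fy=5))
E
```

```text
time_s: 5.3
tcp_pos: [0.4611, 0.0854, 0.1129]
ee_rot: [[0.803, 0.596, -0.0], [0.596, -0.803, -0.002], [-0.002, 0.001, -1.0]]
wrist_force: [3.4, -6.0, -0.9]
gripper_width: 0.456
gripper_force: 30.0
time_s: 6.1
tcp_pos: [0.461, 0.0856, 0.115]
ee_rot: [[-0.149, 0.989, -0.001], [0.989, 0.149, -0.002], [-0.002, -0.001, -1.0]]
wrist_force: [2.1, -4.7, -1.4]
gripper_width: 0.457
gripper_force: 30.0
time_s: 6.6
tcp_pos: [0.461, 0.0868, 0.1151]
ee_rot: [[-0.144, 0.99, 0.0], [0.99, 0.144, 0.0], [0.0, 0.0, -1.0]]
wrist_force: [-0.5, -0.1, -0.2]
gripper_width: 0.824
gripper_force: 0.0
tcp_pos: [0.4611, 0.0867, 0.1151]
wrist_force: [-0.8, 0.0, 0.7]
tcp_pos: [0.4611, 0.0867, 0.1151]
wrist_force: [0.1, -0.6, -0.2]
tcp_pos: [0.461, 0.0867, 0.115]
wrist_force: [-0.8, 0.3, 0.2]
tcp_pos: [0.461, 0.0867, 0.115]
wrist_force: [-0.6, 0.4, -0.8]
tcp_pos: [0.461, 0.0867, 0.1151]
wrist_force: [0.1, -0.2, -0.6]
t 10.6 shift [-0.0009 -0.0015  0.0001] rz 360.1 yaw 148.1 q6 -152.49608079151193 w 0.998372636236166 F [ 0.1 -0.2 -0.6]
```

View pics/s1c.png

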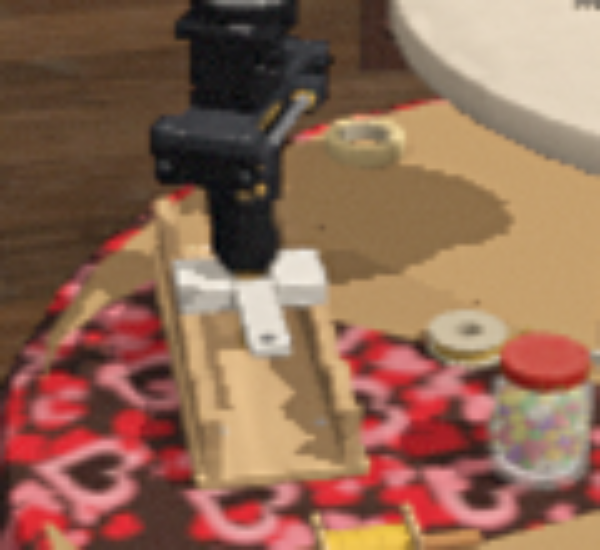

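The crop shows the knob raised, with brass visible beneath it at about (245,270). The keeper is undisturbed. I'll regrip and carry on turning.

In the tool's units: -0.001 m / 0.8 = -0.0013, -0.0007 m / 0.8 = -0.0009.

```bash
python3 steer.py '[[[1,-0.0009,-0.0013,0,0,0,0],[0,-0.0009,-0.0013,0,0,0,0],[0,-0.0009,-0.0013,0,0,0,0],[0,-0.0009,-0.0013,0,0,0,0],[0,-0.0009,-0.0013,0,0,0,0],[0,-0.0009,-0.0013,0,0,0,0],[0,-0.0009,-0.0013,0,0,0,0],[0,-0.0009,-0.0013,0,0,0,0]]]' | tail -3
for i in 1 2 3 4 5; do python3 steer.py '[[[0,0,0,0,0,0,-0.0444],[0,0,0,-0.0006,0,0,-0.0889],[0,0,0,-0.001,0,0,-0.1333],[0,0,0,-0.0014,0,0,-0.1778],[0,0,0,-0.0018,0,0,-0.2222],[0,0,0,-0.0021,0,0,-0.2667],[0,0,0,-0.0024,0,0,-0.3111],[0,0,0,-0.0026,0,0,-0.3444]]]' | sed -n '2p;4,6p'; done
```

```text
wrist_force: [0.4, 0.3, 0.5]
gripper_width: 0.46
gripper_force: 30.0
tcp_pos: [0.461, 0.0851, 0.1171]
wrist_force: [0.4, -1.7, -0.4]
gripper_width: 0.46
gripper_force: 30.0
tcp_pos: [0.4611, 0.085, 0.1193]
wrist_force: [0.6, -1.8, -0.2]
gripper_width: 0.464
gripper_force: 30.0
tcp_pos: [0.4613, 0.0851, 0.1214]
wrist_force: [1.2, -0.9, -0.3]
gripper_width: 0.466
gripper_force: 30.0
tcp_pos: [0.4612, 0.0852, 0.1234]
wrist_force: [0.0, -1.6, -0.2]
gripper_width: 0.462
gripper_force: 30.0
tcp_pos: [0.461, 0.0853, 0.1255]
wrist_force: [1.0, 0.2, -0.4]
gripper_width: 0.458
gripper_force: 30.0
```

Total 558°. I'll pull up 6 mm slowly to see whether it is free.

In the tool's units: -0.006 m / 0.8 = -0.0075, -0.0045 m / 0.8 = -0.0056.

```bash
python3 steer.py '[[[0,0,0,-0.0019,0,0,0],[0,0,0,-0.0038,0,0,0],[0,0,0,-0.0056,0,0,0],[0,0,0,-0.0075,0,0,0]]]' | sed -n '2p;4,6p'
```

```text
tcp_pos: [0.4606, 0.0853, 0.128]
wrist_force: [11.9, -2.0, -30.5]
gripper_width: 0.463
gripper_force: 30.0
```

In the tool's units: 0.006 m / 0.8 = 0.0075.

```bash
python3 steer.py '[[[0,0,0,0.0075,0,0,0],[0,0,0,0.0075,0,0,0],[0,0,0,0.0075,0,0,0]]]' | sed -n '2p;4,6p'; python3 steer.py '[[[1,0,0,0,0,0,0],[1,0,0,0,0,0,0],[1,0,0,0,0,0,0],[1,0,0,0,0,0,0],[1,0,0,0,0,0,0]]]' | sed -n '2p;4p'
for i in 1 2 3; do python3 steer.py '[[[1,0,0,0,0,0,0.3444],[1,0,0,0,0,0,0.3444],[1,0,0,0,0,0,0.3444],[1,0,0,0,0,0,0.3444],[1,0,0,0,0,0,0.3444],[1,0,0,0,0,0,0.3444],[1,0,0,0,0,0,0.3444],[1,0,0,0,0,0,0.3444]]]' | sed -n '2p;4p'; done
python3 - <<'E'
from h import *
c,P=cap('side','s2.png')
i=cv2.imread('pics/s2.png')[130:240,180:300];cv2.imwrite('pics/s2c.png',cv2.resize(i,None,fx=5,fy=5))
E
```

```text
tcp_pos: [0.4612, 0.0855, 0.1259]
wrist_force: [-0.7, 0.9, -0.2]
gripper_width: 0.462
gripper_force: 30.0
tcp_pos: [0.4611, 0.0854, 0.1256]
wrist_force: [0.1, 0.0, 0.2]
tcp_pos: [0.4612, 0.0854, 0.1256]
wrist_force: [0.5, 0.8, -0.2]
tcp_pos: [0.4611, 0.0854, 0.1255]
wrist_force: [-0.2, 0.3, 0.2]
tcp_pos: [0.4611, 0.0854, 0.1255]
wrist_force: [-0.4, 0.3, 0.4]
```

View pics/s2c.png

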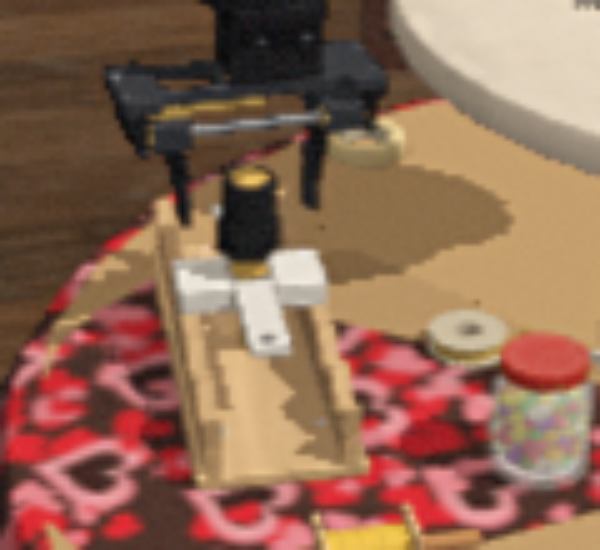

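The knob stands free-raised, its top at about (250,175) in the crop. Its height will show how far it has risen.

Run:
```python
from h import *
c,P=cap('side')
k=P[155:190,215:245].reshape(-1,3);k=k[(abs(k[:,0]-.461)<.028)&(abs(k[:,1]-.085)<.03)]
t=k[k[:,2]>.135];print(len(t),np.percentile(t[:,2],[50,90,97]),np.median(t,0))
P0=np.load('side0.npy');k=P0[155:190,215:245].reshape(-1,3);k=k[(abs(k[:,0]-.461)<.028)&(abs(k[:,1]-.085)<.03)&(k[:,2]>.1)];print(np.percentile(k[:,2],[50,90,97]))
```

```text
106 [0.15280964 0.15834596 0.19861902] [0.45976182 0.07106214 0.15280964]
[0.1261986  0.13826032 0.13982393]
```

In the tool's units: -0.006 m / 0.8 = -0.0075, -0.0045 m / 0.8 = -0.0056, -62 degrees / 180 = -0.3444.

```bash
python3 steer.py '[[[0,0,0,0,0,0,0],[0,0,0,0,0,0,0],[0,0,0,0,0,0,0],[0,0,0,0,0,0,0],[0,0,0,0,0,0,0],[0,0,0,0,0,0,0],[0,0,0,0,0,0,0],[0,0,0,0,0,0,0]]]' | tail -3
for i in 1 2; do python3 steer.py '[[[0,0,0,0,0,0,-0.0444],[0,0,0,-0.0006,0,0,-0.0889],[0,0,0,-0.001,0,0,-0.1333],[0,0,0,-0.0014,0,0,-0.1778],[0,0,0,-0.0018,0,0,-0.2222],[0,0,0,-0.0021,0,0,-0.2667],[0,0,0,-0.0024,0,0,-0.3111],[0,0,0,-0.0026,0,0,-0.3444]]]' | sed -n '2p;4,6p'; done
python3 steer.py '[[[0,0,0,-0.0019,0,0,0],[0,0,0,-0.0038,0,0,0],[0,0,0,-0.0056,0,0,0],[0,0,0,-0.0075,0,0,0]]]' | sed -n '2p;4,6p'
```

```text
wrist_force: [0.4, 0.3, 1.3]
gripper_width: 0.461
gripper_force: 30.0
tcp_pos: [0.4608, 0.0853, 0.1276]
wrist_force: [-1.0, -0.1, 0.4]
gripper_width: 0.463
gripper_force: 30.0
tcp_pos: [0.4605, 0.0842, 0.1297]
wrist_force: [-0.7, -2.4, 1.0]
gripper_width: 0.46
gripper_force: 30.0
tcp_pos: [0.4613, 0.0856, 0.1359]
wrist_force: [0.9, -0.5, -1.2]
gripper_width: 0.461
gripper_force: 30.0
```

The knob is free. I'll lift it clear, then work out free table space for the keeper and knob from the initial depth map.

In the tool's units: -0.06 m / 0.8 = -0.075, -0.03 m / 0.8 = -0.0375.

```bash
python3 steer.py '[[[0,0,0,-0.0375,0,0,0],[0,0,0,-0.075,0,0,0],[0,0,0,-0.075,0,0,0],[0,0,0,-0.075,0,0,0]]]' | sed -n '2p;4,6p'
cat > free.py <<'E'
from h import *
# occupancy grid 2 mm: free only where depth shows the table plane
g=.002;x0,y0=.2,-.6;N=(300,600)
fr=np.zeros(N,np.uint8);oc=np.zeros(N,np.uint8)
for n in('top','side'):
    k=np.load(n+'0.npy').reshape(-1,3);k=k[np.isfinite(k[:,0])]
    i=((k[:,:2]-[x0,y0])/g).round().astype(int);ok=(i>=0).all(1)&(i[:,0]<N[0])&(i[:,1]<N[1]);k=k[ok];i=i[ok]
    f=abs(k[:,2])<.008;fr[i[f,0],i[f,1]]=1
    o=(k[:,2]>.011)&(k[:,2]<.2);oc[i[o,0],i[o,1]]=1
    if n=='top':
        e=k[f&(k[:,0]<.6)]
fr=cv2.morphologyEx(fr,cv2.MORPH_CLOSE,np.ones((7,7)))&(1-cv2.morphologyEx(oc,cv2.MORPH_CLOSE,np.ones((3,3))))
D=cv2.distanceTransform(fr,cv2.DIST_L2,5)*g
def at(p):
    i=((p-[x0,y0])/g).round().astype(int);i=np.clip(i,0,np.array(N)-1);return D[i[...,0],i[...,1]]
b=[]
u=np.array([(a,c) for a in np.linspace(-.054,.054,13) for c in np.linspace(-.026,.026,7)]+[(a,c) for a in(-.014,0,.014) for c in np.linspace(-.112,.112,29)])
for th in range(-90,90,6):
    t=np.radians(th);R=np.array([[np.cos(t),-np.sin(t)],[np.sin(t),np.cos(t)]])
    w=u@R.T
    for x in np.arange(.3,.7,.006):
        for y in np.arange(-.5,.45,.006):
            c=at(w+[x,y]).min()
            for s in(-.042,.042):
                q=R@[0,s]+[x,y]
                if c>.006 and np.hypot(*q)>.36 and np.hypot(*(q-[.89,.03]))>.43:b.append((round(c,4),th,round(x,3),round(y,3),s))
b.sort(reverse=True)
seen=[]
for q in b:
    if all(np.hypot(q[2]-p[2],q[3]-p[3])>.04 or abs(q[1]-p[1])>20 for p in seen):
        seen.append(q)
        if len(seen)<=12:print(q)
cv2.imwrite('pics/free.png',np.uint8(np.clip(D/.06,0,1)*255)[::-1,::-1])
E
python3 free.py
```

```text
tcp_pos: [0.4611, 0.0858, 0.1963]
wrist_force: [0.7, 0.2, -1.6]
gripper_width: 0.462
gripper_force: 30.0
(np.float32(0.0316), -90, np.float64(0.6), np.float64(0.304), -0.042)
(np.float32(0.03), 78, np.float64(0.606), np.float64(0.304), 0.042)
(np.float32(0.03), 30, np.float64(0.612), np.float64(0.304), 0.042)
(np.float32(0.0268), 54, np.float64(0.612), np.float64(0.304), 0.042)
(np.float32(0.026), 6, np.float64(0.582), np.float64(0.316), 0.042)
(np.float32(0.0244), 6, np.float64(0.348), np.float64(-0.14), -0.042)
(np.float32(0.0228), -90, np.float64(0.57), np.float64(0.334), -0.042)
(np.float32(0.0196), 84, np.float64(0.57), np.float64(0.328), 0.042)
(np.float32(0.0156), -72, np.float64(0.516), np.float64(0.328), 0.042)
(np.float32(0.0144), 30, np.float64(0.342), np.float64(-0.158), -0.042)
(np.float32(0.0144), -66, np.float64(0.564), np.float64(-0.272), -0.042)
(np.float32(0.0132), 72, np.float64(0.42), np.float64(-0.284), 0.042)
```

View pics/free.png

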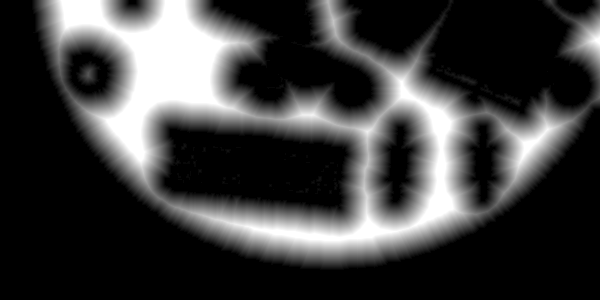

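Free map: the white areas at upper left and lower centre are open. The keeper goes at (0.348, −0.14) with yaw 6° and 24 mm clearance, the knob at (0.56, 0.32).

```bash
python3 d.py .56 .32 .196 90
```

```text
t 22.35 shift [ 0.2182 -0.1304  0.0008] rz -53.8 yaw 36.2 q6 95.83504440725768 w 0.46189011472796476 F [ 0.7  0.2 -1.6]
```

In the tool's units: 0.218 m / 0.8 = 0.2725, -0.13 m / 0.8 = -0.1625, -54 degrees / 180 = -0.3.

```bash
python3 steer.py '[[[0,0.2725,-0.1625,0,0,0,-0.3],[0,0.2725,-0.1625,0,0,0,-0.3],[0,0.2725,-0.1625,0,0,0,-0.3],[0,0.2725,-0.1625,0,0,0,-0.3],[0,0.2725,-0.1625,0,0,0,-0.3],[0,0.2725,-0.1625,0,0,0,-0.3],[0,0.2725,-0.1625,0,0,0,-0.3],[0,0.2725,-0.1625,0,0,0,-0.3]]]' | sed -n '2p;4,6p'; python3 steer.py '[[[0,0,0,0.05,0,0,0],[0,0,0,0.1,0,0,0],[0,0,0,0.15,0,0,0],[0,0,0,0.1813,0,0,0],[0,0,0,0.1938,0,0,0],[0,0,0,0.2,0,0,0],[0,0,0,0.2038,0,0,0]]]'| sed -n '2p;4,6p'; python3 d.py .56 .32 .0305 90
```

```text
tcp_pos: [0.5591, 0.3194, 0.1934]
wrist_force: [0.7, -0.2, -0.6]
gripper_width: 0.46
gripper_force: 30.0
tcp_pos: [0.5606, 0.3195, 0.0335]
wrist_force: [0.0, -0.2, 0.2]
gripper_width: 0.457
gripper_force: 30.0
t 23.85 shift [ 0.0005 -0.0006  0.003 ] rz 0.3 yaw 90.3 q6 136.21274838634605 w 0.45657574874487544 F [ 0.  -0.2  0.2]
```

In the tool's units: 0.003 m / 0.8 = 0.0038, 0.002 m / 0.8 = 0.0025.

```bash
python3 steer.py '[[[0,0,0,0.0013,0,0,0],[0,0,0,0.0025,0,0,0],[0,0,0,0.0038,0,0,0],[0,0,0,0.0038,0,0,0]]]'| sed -n '2p;4,6p';  python3 steer.py '[[[0,0,0,0.0013,0,0,0],[1,0,0,0.0013,0,0,0],[1,0,0,0.0013,0,0,0],[1,0,0,0.0013,0,0,0],[1,0,0,0.0013,0,0,0],[1,0,0,0.0013,0,0,0]]]'| sed -n '2p;4,6p'; python3 steer.py '[[[1,0,0,-0.05,0,0,0],[1,0,0,-0.1,0,0,0],[1,0,0,-0.15,0,0,0],[1,0,0,-0.2,0,0,0],[1,0,0,-0.2,0,0,0]]]'| sed -n '2p;4,6p'
python3 - <<'E'
from h import *
c,P=cap('top','t3.png')
t=lambda b,lo,hi:(lambda k:k[(k[:,0]>b[0])&(k[:,0]<b[1])&(k[:,1]>b[2])&(k[:,1]<b[3])&(k[:,2]>lo)&(k[:,2]<hi)])(P.reshape(-1,3))
k=t((.36,.56,-.05,.24),.07,.085);print('keeper',len(k),k.mean(0),cv2.minAreaRect(k[:,:2].astype(np.float32)))
k=t((.52,.6,.27,.37),.03,.09);print('knob',len(k),k.mean(0) if len(k) else 0)
E
python3 d.py .457 .043 .19 -5.8
```

```text
tcp_pos: [0.5603, 0.3195, 0.0305]
wrist_force: [0.7, -0.9, 0.4]
gripper_width: 0.461
gripper_force: 30.0
tcp_pos: [0.5599, 0.3192, 0.0285]
wrist_force: [-0.1, -0.3, -0.7]
gripper_width: 0.828
gripper_force: 0.0
tcp_pos: [0.5631, 0.3212, 0.1963]
wrist_force: [0.4, 0.6, 0.7]
gripper_width: 0.999
gripper_force: 0.0
keeper 1057 [0.46025025 0.08415816 0.07672096] ((0.4605758786201477, 0.08456242829561234), (0.223677858710289, 0.10772547125816345), 83.74090576171875)
knob 162 [0.55689143 0.31647837 0.0556759 ]
t 25.4 shift [-0.2768 -0.1058  0.0006] rz 96.1 yaw 90.3 q6 136.23685587362127 w 0.9986243484296394 F [ 0.3 -0.5 -1. ]
```

View pics/t3.png

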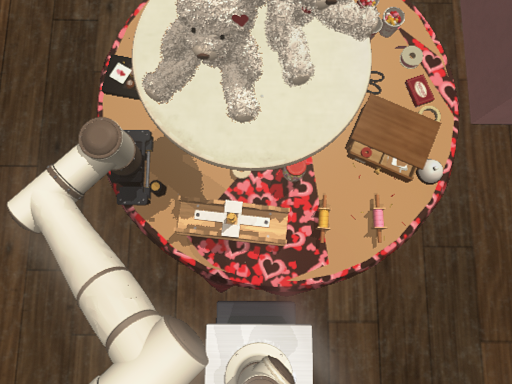

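The knob stands at pixel (157,187), and the keeper is undisturbed at (232,218). To keep joint 6 in range I'll take the half-turned grasp at yaw −96.

In the tool's units: -0.277 m / 0.8 = -0.3463, -0.106 m / 0.8 = -0.1325, 62 degrees / 180 = 0.3444.

```bash
python3 steer.py '[[[1,-0.3463,-0.1325,0,0,0,0.3444],[1,-0.3463,-0.1325,0,0,0,0.3444],[1,-0.3463,-0.1325,0,0,0,0.3444],[1,-0.3463,-0.1325,0,0,0,0.3444],[1,-0.3463,-0.1325,0,0,0,0.3444],[1,-0.3463,-0.1325,0,0,0,0.3444],[1,-0.3463,-0.1325,0,0,0,0.3444],[1,-0.3463,-0.1325,0,0,0,0.3444]]]' | sed -n '2p'; for i in 1 2; do python3 steer.py '[[[1,0,0,0,0,0,0.3444],[1,0,0,0,0,0,0.3444],[1,0,0,0,0,0,0.3444],[1,0,0,0,0,0,0.3444],[1,0,0,0,0,0,0.3444],[1,0,0,0,0,0,0.3444],[1,0,0,0,0,0,0.3444],[1,0,0,0,0,0,0.3444]]]' | sed -n '2p';done; python3 d.py .4566 .0434 .062 -96
```

```text
tcp_pos: [0.4539, 0.04, 0.1879]
tcp_pos: [0.4544, 0.0414, 0.1874]
tcp_pos: [0.4544, 0.0414, 0.1874]
t 27.8 shift [-0.0023 -0.0023  0.1254] rz 0.1 yaw -95.9 q6 -31.603738550625405 w 0.9965787567004867 F [-0.2  0.7  0.6]
```

I'll grip a bit further out (56 mm) so the gripper body clears the stud.

The rows are not in the units I measure in: shifts go in shares of 0.8 m and turns go in shares of 180 degrees. I convert before sending: 0.125 m / 0.8 = 0.1563, 0.12 m / 0.8 = 0.15.

```bash
python3 d.py .4551 .0295 .062 -96; python3 steer.py '[[[1,0.0144,-0.0029,0.05,0,0,0],[1,0.0144,-0.0029,0.1,0,0,0],[1,0.0144,-0.0029,0.1375,0,0,0],[1,0.0144,-0.0029,0.15,0,0,0],[1,0.0144,-0.0029,0.1563,0,0,0],[1,0.0144,-0.0029,0.1563,0,0,0]]]' | sed -n '2p;4p'; python3 d.py .4551 .0295 .062 -96
```

```text
t 27.8 shift [ 0.0117 -0.0023  0.1254] rz 0.1 yaw -95.9 q6 -31.603738550625405 w 0.9965787567004867 F [-0.2  0.7  0.6]
tcp_pos: [0.4567, 0.0301, 0.0638]
wrist_force: [-0.1, 0.4, 1.0]
t 28.4 shift [0.0008 0.0016 0.0018] rz 0.3 yaw -95.7 q6 -29.934688674311705 w 0.9983337520361655 F [-0.1  0.4  1. ]
```

In the tool's units: 0.0016 m / 0.8 = 0.002, 0.0008 m / 0.8 = 0.001.

```bash
python3 steer.py '[[[1,0.001,0.002,0.001,0,0,0],[0,0.001,0.002,0.001,0,0,0],[0,0.001,0.002,0.001,0,0,0],[0,0.001,0.002,0.001,0,0,0],[0,0.001,0.002,0.001,0,0,0],[0,0.001,0.002,0.001,0,0,0],[0,0.001,0.002,0.001,0,0,0],[0,0.001,0.002,0.001,0,0,0]]]'; python3 steer.py '[[[0,0,0,-0.0063,0,0,0],[0,0,0,-0.0125,0,0,0],[0,0,0,-0.0188,0,0,0]]]'
```

```text
time_s: 29.2
tcp_pos: [0.4547, 0.0294, 0.0629]
ee_rot: [[-0.1, -0.995, -0.0], [-0.995, 0.1, -0.0], [0.0, 0.0, -1.0]]
wrist_force: [-0.2, -0.3, -0.2]
gripper_width: 0.45
gripper_force: 0.0
time_s: 29.5
tcp_pos: [0.4546, 0.0293, 0.0783]
ee_rot: [[-0.1, -0.995, -0.0], [-0.995, 0.1, -0.0], [0.0, 0.0, -1.0]]
wrist_force: [0.0, -0.3, -0.9]
gripper_width: 0.319
gripper_force: 29.9
```

The fingers hadn't closed before the lift began, so I'll go back down, open and regrip properly.

In the tool's units: 0.015 m / 0.8 = 0.0188, 0.013 m / 0.8 = 0.0163.

```bash
python3 steer.py '[[[0,0,0,0.0063,0,0,0],[0,0,0,0.0125,0,0,0],[0.6,0,0,0.0163,0,0,0],[0.6,0,0,0.0188,0,0,0],[0.6,0,0,0.0188,0,0,0]]]'|sed -n '2p;4,6p';python3 steer.py '[[[0.5,0,0,0,0,0,0],[0,0,0,0,0,0,0],[0,0,0,0,0,0,0],[0,0,0,0,0,0,0],[0,0,0,0,0,0,0],[0,0,0,0,0,0,0],[0,0,0,0,0,0,0],[0,0,0,0,0,0,0]]]'|sed -n '2p;4,6p';python3 steer.py '[[[0,0,0,-0.0125,0,0,0],[0,0,0,-0.025,0,0,0],[0,0,0,-0.0375,0,0,0],[0,0,0,-0.05,0,0,0],[0,0,0,-0.0625,0,0,0],[0,0,0,-0.075,0,0,0],[0,0,0,-0.0875,0,0,0],[0,0,0,-0.1,0,0,0]]]'|sed -n '2p;4,6p'
```

```text
tcp_pos: [0.4544, 0.0293, 0.0623]
wrist_force: [0.6, 0.5, 0.7]
gripper_width: 0.505
gripper_force: 0.0
tcp_pos: [0.4549, 0.0294, 0.063]
wrist_force: [-0.5, 1.8, 0.5]
gripper_width: 0.319
gripper_force: 29.9
tcp_pos: [0.4547, 0.0294, 0.1438]
wrist_force: [-0.9, 0.6, -0.8]
gripper_width: 0.316
gripper_force: 29.9
```

In the tool's units: -0.04 m / 0.8 = -0.05, -0.02 m / 0.8 = -0.025.

```bash
python3 steer.py '[[[0,0,0,-0.025,0,0,0],[0,0,0,-0.05,0,0,0],[0,0,0,-0.05,0,0,0]]]'|sed -n '2p;4,6p'; python3 d.py .348 -.181 .18 -84
python3 - <<'E'
from h import *
c,P=cap('side','s4.png')
i=cv2.imread('pics/s4.png')[120:290,170:330];cv2.imwrite('pics/s4c.png',cv2.resize(i,None,fx=3.5,fy=3.5))
E
```

```text
tcp_pos: [0.4566, 0.0299, 0.1859]
wrist_force: [0.9, 0.4, -0.7]
gripper_width: 0.32
gripper_force: 29.9
t 31.9 shift [0.2207 0.0872 0.0049] rz -11.7 yaw -95.7 q6 -29.94782572842297 w 0.3197256784765263 F [ 0.9  0.4 -0.7]
```

View pics/s4c.png

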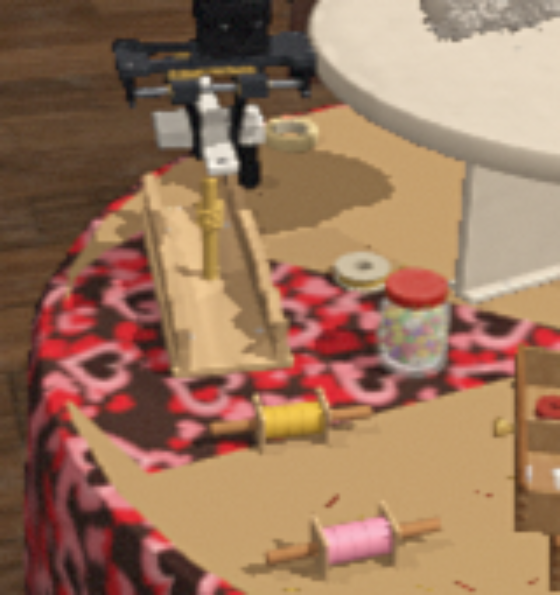

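The keeper is held level above the stud, at crop (210,130), and the stud is bare. I'll carry it to the set-down place.

In the tool's units: 0.2207 m / 0.8 = 0.2759, 0.205 m / 0.8 = 0.2563, -12 degrees / 180 = -0.0667.

```bash
python3 steer.py '[[[0,0.0375,0.015,0,0,0,0],[0,0.0875,0.035,0,0,0,-0.0222],[0,0.15,0.0588,0,0,0,-0.0444],[0,0.2125,0.0838,0,0,0,-0.0667],[0,0.2563,0.1013,0.0038,0,0,-0.0667],[0,0.2759,0.109,0.0063,0,0,-0.0667],[0,0.2759,0.109,0.0063,0,0,-0.0667],[0,0.2759,0.109,0.0063,0,0,-0.0667]]]'|sed -n '2p;4,6p'; python3 d.py .348 -.181 .012 -84
python3 - <<'E'
from h import *
c,P=cap('top')
k=P.reshape(-1,3);k=k[(k[:,0]>.26)&(k[:,0]<.44)&(k[:,1]>-.13)&(k[:,1]<.03)&(k[:,2]>.15)&(k[:,2]<.23)]
print('keeper part',len(k),np.percentile(k[:,2],[5,50,95]),k.min(0),k.max(0))
A=np.c_[k[:,:2]-k[:,:2].mean(0),np.ones(len(k))];print(np.linalg.lstsq(A,k[:,2],rcond=None)[0])
E
```

```text
tcp_pos: [0.3456, -0.1815, 0.1774]
wrist_force: [-0.2, 0.5, -0.7]
gripper_width: 0.317
gripper_force: 29.9
t 32.75 shift [-0.0002 -0.0026  0.1654] rz 0.2 yaw -83.8 q6 9.775413562364221 w 0.3174067990278987 F [-0.2  0.5 -0.7]
keeper part 104 [0.1856943  0.1899031  0.19379486] [ 0.28364578 -0.12966604  0.17290083] [ 0.30981251 -0.10287943  0.19623102]
[ 0.02191032 -0.12861375  0.18964733]
```

In the tool's units: 0.16 m / 0.8 = 0.2, 0.155 m / 0.8 = 0.1938.

```bash
python3 steer.py '[[[0,0,-0.0033,0.05,0,0,0],[0,0,-0.0033,0.1,0,0,0],[0,0,-0.0033,0.15,0,0,0],[0,0,-0.0033,0.1813,0,0,0],[0,0,-0.0033,0.1938,0,0,0],[0,0,-0.0033,0.2,0,0,0]]]'|sed -n '2p;4,6p';python3 steer.py '[[[0,0,0,0.0038,0,0,0],[0,0,0,0.0075,0,0,0],[0,0,0,0.01,0,0,0],[0,0,0,0.0125,0,0,0]]]'|sed -n '2p;4,6p'; python3 d.py .348 -.181 .005 -84
```

```text
tcp_pos: [0.3487, -0.1803, 0.0167]
wrist_force: [0.5, 0.2, -1.4]
gripper_width: 0.314
gripper_force: 29.9
tcp_pos: [0.3491, -0.1812, 0.0083]
wrist_force: [-0.0, 0.2, -1.3]
gripper_width: 0.319
gripper_force: 29.9
t 33.8 shift [-0.0003  0.0011  0.0033] rz 0.3 yaw -83.7 q6 9.743030995534426 w 0.31866547460696043 F [-0.   0.2 -1.3]
```

In the tool's units: 0.0035 m / 0.8 = 0.0044, 0.003 m / 0.8 = 0.0038.

```bash
python3 steer.py '[[[0,0,0,0.0013,0,0,0],[0,0,0,0.0025,0,0,0],[0,0,0,0.0038,0,0,0],[0,0,0,0.0044,0,0,0]]]'|sed -n '2p;4,6p';python3 steer.py '[[[0.45,0,0,0,0,0,0],[0.45,0,0,0,0,0,0],[0.45,0,0,0,0,0,0]]]'|sed -n '2p;4,6p';python3 steer.py '[[[0.45,0,0,-0.0125,0,0,0],[0.45,0,0,-0.0625,0,0,0],[0.45,0,0,-0.125,0,0,0],[1,0,0,-0.1875,0,0,0],[1,0,0,-0.25,0,0,0],[1,0,0,-0.25,0,0,0]]]'|sed -n '2p;4,6p'; python3 d.py .47 -.198 .2 -4.8
```

```text
tcp_pos: [0.3487, -0.1814, 0.0047]
wrist_force: [-0.1, -1.4, 4.9]
gripper_width: 0.321
gripper_force: 29.9
tcp_pos: [0.3486, -0.1812, 0.0044]
wrist_force: [0.2, -0.3, -0.5]
gripper_width: 0.431
gripper_force: 0.0
tcp_pos: [0.3529, -0.1822, 0.2113]
wrist_force: [0.3, -0.6, -0.3]
gripper_width: 0.64
gripper_force: 0.0
t 35.1 shift [ 0.0286 -0.1144  0.0132] rz -78.8 yaw -83.6 q6 9.750903111845798 w 0.6397690957872317 F [ 0.3 -0.6 -0.3]
```

```bash
cat > look.py <<'E'
import sys;from h import *
tag=sys.argv[1]
for n in('top','side'):
    c,P=cap(n,f'{n}_{tag}.png');img=cv2.imread(f'pics/{n}_{tag}.png');hsv=cv2.cvtColor(img,cv2.COLOR_BGR2HSV)
    for nm,lo,hi in(('gold',(18,130,90),(32,255,255)),('pink',(150,40,150),(180,160,255))):
        with np.errstate(invalid='ignore'):
            m=(cv2.inRange(hsv,lo,hi)>0)&(P[...,2]>.01)&(P[...,2]<.09)&(P[...,0]>.3)&(P[...,0]<.56)&(P[...,1]<.27)&(P[...,1]>-.5)
        n_,L,st,_=cv2.connectedComponentsWithStats(cv2.morphologyEx(m.astype(np.uint8),cv2.MORPH_CLOSE,np.ones((3,3))))
        if n_<2: print(n,nm,'none');continue
        k=P[(L==1+st[1:,4].argmax())&m];c0=np.median(k,0)
        Q=P.reshape(-1,3);Q=Q[np.isfinite(Q[:,0])];Q=Q[(np.hypot(Q[:,0]-c0[0],Q[:,1]-c0[1])<.085)&(Q[:,2]>.012)&(Q[:,2]<.075)]
        print(n,nm,len(k),c0.round(4),'x',np.percentile(k[:,0],[2,98]).round(3),'z95',np.percentile(k[:,2],95).round(4),'rect',[np.round(a,4).tolist() for a in cv2.minAreaRect(Q[:,:2].astype(np.float32))])
E
python3 look.py a
python3 - <<'E'
import cv2,numpy as np
cv2.imwrite('pics/a2.png',np.hstack([cv2.imread('pics/top_a.png')[130:330,100:500],cv2.imread('pics/side_a.png')[130:330,160:560]]))
E
```

```text
top gold 47 [ 0.4885 -0.1949  0.0312] x [0.479 0.498] z95 0.037 rect [[0.4893, -0.1947], [0.0376, 0.1082], 66.9561]
top pink 149 [ 0.4743 -0.3642  0.0313] x [0.447 0.499] z95 0.0367 rect [[0.4875, -0.3659], [0.117, 0.039], 1.252]
side gold 156 [ 0.4699 -0.208   0.0293] x [0.443 0.497] z95 0.0358 rect [[0.469, -0.2011], [0.0375, 0.148], 84.8885]
side pink 180 [ 0.4744 -0.3778  0.03  ] x [0.449 0.499] z95 0.0356 rect [[0.4732, -0.371], [0.1499, 0.0442], 6.9346]
```

View pics/a2.png

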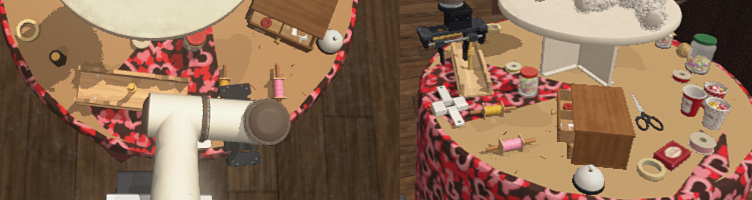

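Side crop: the keeper lies flat in front of the stand at about (450,103), and both rollers are where they were. Next, the gold roller.

In the tool's units: -0.1144 m / 0.8 = -0.143, 0.0286 m / 0.8 = 0.0358, -62 degrees / 180 = -0.3444.

```bash
python3 steer.py '[[[1,0.0358,-0.143,0.0163,0,0,-0.3444],[1,0.0358,-0.143,0.0163,0,0,-0.3444],[1,0.0358,-0.143,0.0163,0,0,-0.3444],[1,0.0358,-0.143,0.0163,0,0,-0.3444],[1,0.0358,-0.143,0.0163,0,0,-0.3444],[1,0.0358,-0.143,0.0163,0,0,-0.3444],[1,0.0358,-0.143,0.0163,0,0,-0.3444],[1,0.0358,-0.143,0.0163,0,0,-0.3444]]]'|sed -n '2p;4,6p'; python3 steer.py '[[[1,0,0,0,0,0,-0.0444],[1,0,0,0,0,0,-0.0933],[1,0,0,0,0,0,-0.0933]]]'|sed -n '2p;4,6p'; python3 d.py .47 -.198 .006 -4.8
```

```text
tcp_pos: [0.464, -0.1969, 0.1887]
wrist_force: [1.2, -0.8, -0.1]
gripper_width: 1.003
gripper_force: 0.0
tcp_pos: [0.4641, -0.1969, 0.1891]
wrist_force: [0.5, 0.5, 0.3]
gripper_width: 0.997
gripper_force: 0.0
t 36.3 shift [0.0068 0.0007 0.183 ] rz -0.1 yaw -4.9 q6 89.60256336229358 w 0.9972580717111366 F [0.5 0.5 0.3]
```

In the tool's units: 0.181 m / 0.8 = 0.2263, 0.178 m / 0.8 = 0.2225.

```bash
python3 steer.py '[[[1,0.0085,0.0009,0.05,0,0,0],[1,0.0085,0.0009,0.1,0,0,0],[1,0.0085,0.0009,0.15,0,0,0],[1,0.0085,0.0009,0.1875,0,0,0],[1,0.0085,0.0009,0.2125,0,0,0],[1,0.0085,0.0009,0.2225,0,0,0],[1,0.0085,0.0009,0.2263,0,0,0],[1,0.0085,0.0009,0.2263,0,0,0]]]'|sed -n '2p;4,6p';python3 d.py .47 -.198 .006 -4.8
```

```text
tcp_pos: [0.4723, -0.1985, 0.0105]
wrist_force: [1.0, 0.0, -0.2]
gripper_width: 0.997
gripper_force: 0.0
t 37.1 shift [-0.0023 -0.0003  0.0045] rz -0.2 yaw -5.0 q6 89.6338063688675 w 0.9972933339316874 F [ 1.   0.  -0.2]
```

In the tool's units: 0.003 m / 0.8 = 0.0038, -0.002 m / 0.8 = -0.0025.

```bash
python3 steer.py '[[[1,-0.0025,0,0.0038,0,0,0],[0,-0.0025,0,0.0038,0,0,0],[0,-0.0025,0,0.0038,0,0,0],[0,-0.0025,0,0.0038,0,0,0],[0,-0.0025,0,0.0038,0,0,0],[0,-0.0025,0,0.0038,0,0,0],[0,-0.0025,0,0.0038,0,0,0],[0,-0.0025,0,0.0038,0,0,0]]]'|sed -n '2p;4,6p';python3 steer.py '[[[0,0,0,0,0,0,0],[0,0,0,0,0,0,0],[0,0,0,0,0,0,0],[0,0,0,0,0,0,0]]]'|sed -n '2p;4,6p'
```

```text
tcp_pos: [0.4701, -0.1983, 0.0074]
wrist_force: [-0.2, 0.2, 0.4]
gripper_width: 0.448
gripper_force: 0.0
tcp_pos: [0.4701, -0.1983, 0.0074]
wrist_force: [0.7, 0.9, 0.2]
gripper_width: 0.335
gripper_force: 30.0
```

In the tool's units: -0.13 m / 0.8 = -0.1625, -0.11 m / 0.8 = -0.1375.

```bash
python3 steer.py '[[[0,0,0,-0.0375,0,0,0],[0,0,0,-0.0875,0,0,0],[0,0,0,-0.1375,0,0,0],[0,0,0,-0.1625,0,0,0],[0,0,0,-0.1625,0,0,0]]]'|sed -n '2p;4,6p';python3 d.py .446 -.058 .13 -6; python3 look.py b
```

```text
tcp_pos: [0.4722, -0.1986, 0.1407]
wrist_force: [0.2, -0.1, -0.2]
gripper_width: 0.338
gripper_force: 30.0
t 38.8 shift [-0.0382 -0.1379  0.0104] rz 1.1 yaw -4.9 q6 89.6912229246124 w 0.3384907940797241 F [ 0.2 -0.1 -0.2]
top gold 1 [0.4813 0.0993 0.0145] x [0.481 0.481] z95 0.0145 rect [[0.4599, 0.101], [0.1684, 0.1135], 84.0773]
top pink 125 [ 0.4716 -0.3663  0.0326] x [0.447 0.5  ] z95 0.0367 rect [[0.4527, -0.3695], [0.0366, 0.1084], 79.6013]
side gold 80 [0.4608 0.0782 0.0556] x [0.451 0.477] z95 0.0881 rect [[0.4588, 0.0778], [0.1662, 0.1142], 84.6783]
side pink 178 [ 0.4743 -0.378   0.0309] x [0.448 0.499] z95 0.0362 rect [[0.472, -0.3698], [0.1471, 0.042], 7.7999]
```

Gold is in the grip. I'll move over the notch and check alignment.

In the tool's units: -0.1379 m / 0.8 = -0.1724, -0.1035 m / 0.8 = -0.1294, 1 degrees / 180 = 0.0056.

```bash
python3 steer.py '[[[0,-0.0119,-0.0431,0.0038,0,0,0.0056],[0,-0.0238,-0.0863,0.0063,0,0,0.0056],[0,-0.0359,-0.1294,0.01,0,0,0.0056],[0,-0.0478,-0.1724,0.0125,0,0,0.0056],[0,-0.0478,-0.1724,0.0125,0,0,0.0056],[0,-0.0478,-0.1724,0.0125,0,0,0.0056]]]'|sed -n '2p;4,6p';python3 d.py .446 -.058 .033 -6
python3 - <<'E'
from h import *
c,P=cap('side','s5.png');k=P.reshape(-1,3)
k=k[(abs(k[:,1]+.058)<.04)&(abs(k[:,0]-.446)<.09)&(k[:,2]>.105)&(k[:,2]<.16)]
for lo,hi in((.36,.412),(.48,.54)):
    q=k[(k[:,0]>lo)&(k[:,0]<hi)&(k[:,2]<.15)];print(len(q),np.median(q,0).round(4) if len(q) else 0, q[:,0].min(),q[:,0].max())
i=cv2.imread('pics/s5.png')[130:270,180:330];cv2.imwrite('pics/s5c.png',cv2.resize(i,None,fx=4,fy=4))
E
```

```text
tcp_pos: [0.4428, -0.0571, 0.126]
wrist_force: [0.1, 0.5, -1.4]
gripper_width: 0.333
gripper_force: 30.0
t 39.5 shift [0.0036 0.0004 0.093 ] rz 0.2 yaw -5.8 q6 70.58144682646302 w 0.33273372147941094 F [ 0.1  0.5 -1.4]
57 [ 0.3961 -0.0558  0.1407] 0.36886738467798363 0.4118631659967448
39 [ 0.5001 -0.0662  0.1412] 0.4800805087453235 0.5172911820170766
```

View pics/s5c.png

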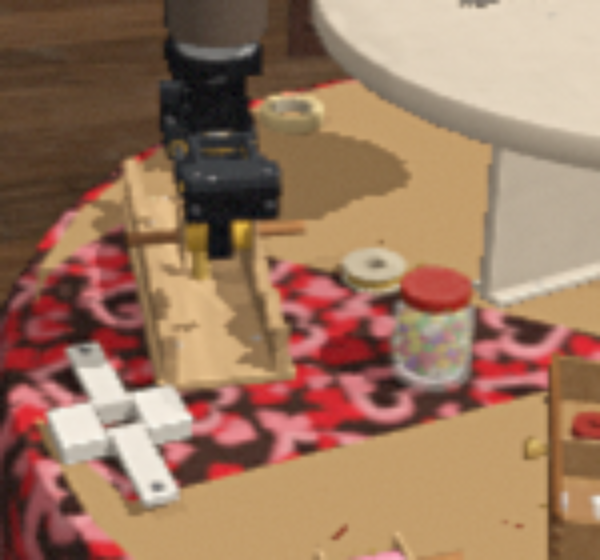

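The roller is square to the stand (slope −5.7°, centre x 0.443). The keeper lies flat and clear at crop (115,420). Lowering.

In the tool's units: 0.091 m / 0.8 = 0.1138, 0.02 m / 0.8 = 0.025.

```bash
python3 steer.py '[[[0,0.0045,0.0005,0.025,0,0,0],[0,0.0045,0.0005,0.05,0,0,0],[0,0.0045,0.0005,0.0688,0,0,0],[0,0.0045,0.0005,0.0813,0,0,0],[0,0.0045,0.0005,0.0938,0,0,0],[0,0.0045,0.0005,0.1038,0,0,0],[0,0.0045,0.0005,0.1113,0,0,0],[0,0.0045,0.0005,0.1138,0,0,0]]]'|sed -n '2p;4,6p';python3 steer.py '[[[0,0,0,0.0013,0,0,0],[0,0,0,0.0025,0,0,0]]]'|sed -n '2p;4,6p';python3 d.py .446 -.058 .0325 -6
```

```text
tcp_pos: [0.4473, -0.0585, 0.036]
wrist_force: [0.5, 0.4, -0.6]
gripper_width: 0.34
gripper_force: 30.0
tcp_pos: [0.4478, -0.0582, 0.0348]
wrist_force: [0.4, 0.3, 0.0]
gripper_width: 0.336
gripper_force: 30.0
t 40.55 shift [-0.0019 -0.0001  0.0023] rz 0.1 yaw -5.9 q6 70.77087302087489 w 0.3355014017981662 F [0.4 0.3 0. ]
```

In the tool's units: -0.0019 m / 0.8 = -0.0024, 0.0015 m / 0.8 = 0.0019.

```bash
python3 steer.py '[[[0,-0.0024,0,0.0013,0,0,0],[0,-0.0024,0,0.0019,0,0,0],[1,-0.0024,0,0.0019,0,0,0],[1,-0.0024,0,0.0019,0,0,0],[1,-0.0024,0,0.0019,0,0,0],[1,-0.0024,0,0.0019,0,0,0],[1,-0.0024,0,0.0019,0,0,0]]]'|sed -n '2p;4,6p';python3 steer.py '[[[1,0,0,-0.025,0,0,0],[1,0,0,-0.075,0,0,0],[1,0,0,-0.125,0,0,0],[1,0,0,-0.1875,0,0,0],[1,0,0,-0.2125,0,0,0],[1,0,0,-0.2125,0,0,0]]]'|sed -n '2p;4,6p';python3 look.py c;python3 d.py .472 -.368 .2 1
```

```text
tcp_pos: [0.4456, -0.0582, 0.033]
wrist_force: [0.1, -0.8, 0.5]
gripper_width: 0.703
gripper_force: 0.0
tcp_pos: [0.4477, -0.0579, 0.2067]
wrist_force: [0.1, -0.4, 0.2]
gripper_width: 1.002
gripper_force: 0.0
top gold 48 [ 0.4276 -0.0565  0.0578] x [0.42  0.435] z95 0.0616 rect [[0.3998, -0.0487], [0.1485, 0.0979], 52.6338]
top pink 148 [ 0.4744 -0.3644  0.0314] x [0.447 0.499] z95 0.0367 rect [[0.4717, -0.3658], [0.0395, 0.1458], 89.2692]
side gold 144 [ 0.4444 -0.0688  0.0534] x [0.419 0.471] z95 0.0613 rect [[0.43, -0.0523], [0.1543, 0.1243], 22.7162]
side pink 181 [ 0.4739 -0.3775  0.031 ] x [0.449 0.499] z95 0.0358 rect [[0.4734, -0.3689], [0.1504, 0.0407], 2.9611]
t 41.95 shift [0.059  0.3054 0.0025] rz -7.0 yaw -6.0 q6 70.68170351831186 w 1.0001892809182191 F [ 0.3  0.1 -0.3]
```

Gold is seated, with the roll top at about 0.061. Now the pink roller.

In the tool's units: 0.3054 m / 0.8 = 0.3818, 0.059 m / 0.8 = 0.0738, -7 degrees / 180 = -0.0389.

```bash
python3 steer.py '[[[1,0.0738,0.3818,0.0038,0,0,-0.0389],[1,0.0738,0.3818,0.0038,0,0,-0.0389],[1,0.0738,0.3818,0.0038,0,0,-0.0389],[1,0.0738,0.3818,0.0038,0,0,-0.0389],[1,0.0738,0.3818,0.0038,0,0,-0.0389],[1,0.0738,0.3818,0.0038,0,0,-0.0389],[1,0.0738,0.3818,0.0038,0,0,-0.0389],[1,0.0738,0.3818,0.0038,0,0,-0.0389]]]'|sed -n '2p;4,6p';python3 steer.py '[[[1,0,0,0.05,0,0,0],[1,0,0,0.1,0,0,0],[1,0,0,0.1375,0,0,0],[1,0,0,0.15,0,0,0],[1,0,0,0.15,0,0,0]]]'|sed -n '2p;4,6p'; python3 d.py .472 -.368 .008 1
```

```text
tcp_pos: [0.4715, -0.3695, 0.1968]
wrist_force: [0.0, -0.4, -0.6]
gripper_width: 1.0
gripper_force: 0.0
tcp_pos: [0.4718, -0.3665, 0.0783]
wrist_force: [-1.0, 1.3, 0.7]
gripper_width: 1.0
gripper_force: 0.0
t 43.25 shift [0.0005 0.0017 0.0703] rz 0.2 yaw 1.2 q6 113.49020759596841 w 1.0000763041996348 F [-1.   1.3  0.7]
```

In the tool's units: 0.07 m / 0.8 = 0.0875, 0.069 m / 0.8 = 0.0863.

```bash
python3 look.py d; python3 steer.py '[[[1,0,0.0021,0.0375,0,0,0],[1,0,0.0021,0.0625,0,0,0],[1,0,0.0021,0.0788,0,0,0],[1,0,0.0021,0.0863,0,0,0],[1,0,0.0021,0.0875,0,0,0],[1,0,0.0021,0.0875,0,0,0]]]'|sed -n '2p;4,6p';python3 steer.py '[[[0,0,0,0,0,0,0],[0,0,0,0,0,0,0],[0,0,0,0,0,0,0],[0,0,0,0,0,0,0],[0,0,0,0,0,0,0],[0,0,0,0,0,0,0]]]'|sed -n '2p;4,6p';python3 steer.py '[[[0,0,0,0,0,0,0],[0,0,0,0,0,0,0],[0,0,0,0,0,0,0],[0,0,0,0,0,0,0],[0,0,0,0,0,0,0]]]'|sed -n '2p;4,6p'
```

```text
top gold 148 [ 0.4449 -0.0568  0.0571] x [0.42  0.472] z95 0.0618 rect [[0.4344, -0.0397], [0.1578, 0.1299], 19.5927]
top pink 11 [ 0.4497 -0.3689  0.0315] x [0.447 0.45 ] z95 0.0347 rect [[0.4644, -0.3636], [0.1324, 0.0369], 7.9897]
side gold 143 [ 0.4459 -0.069   0.053 ] x [0.419 0.471] z95 0.0616 rect [[0.4327, -0.0733], [0.1359, 0.1293], 80.0843]
side pink 176 [ 0.4721 -0.378   0.0301] x [0.448 0.499] z95 0.036 rect [[0.4723, -0.3745], [0.0376, 0.1471], 82.7488]
tcp_pos: [0.4735, -0.3701, 0.011]
wrist_force: [-0.3, 0.9, -0.7]
gripper_width: 1.001
gripper_force: 0.0
tcp_pos: [0.4727, -0.3697, 0.01]
wrist_force: [-0.2, -0.4, -0.3]
gripper_width: 0.541
gripper_force: 0.0
tcp_pos: [0.4727, -0.3697, 0.0099]
wrist_force: [0.2, 1.0, -0.2]
gripper_width: 0.336
gripper_force: 30.0
```

In the tool's units: -0.19 m / 0.8 = -0.2375, -0.17 m / 0.8 = -0.2125.

```bash
python3 steer.py '[[[0,0,0,-0.0375,0,0,0],[0,0,0,-0.0875,0,0,0],[0,0,0,-0.15,0,0,0],[0,0,0,-0.2125,0,0,0],[0,0,0,-0.2375,0,0,0],[0,0,0,-0.2375,0,0,0]]]'|sed -n '2p;4,6p'
cat > dow.py <<'E'
from h import *
s=r.sense();t=s['tcp_pos'];z=t[2]+.012
for n in('side','top'):
    c,P=cap(n);k=P.reshape(-1,3);k=k[np.isfinite(k[:,0])]
    k=k[(abs(k[:,1]-t[1])<.035)&(abs(k[:,2]-z)<.013)]
    R=np.array(s['ee_rot']);l=(k-t)@R[:,0]
    a,b=[k[(l>lo)&(l<hi)] for lo,hi in((-.09,-.038),(.038,.09))]
    print(n,len(a),len(b),'ends',l[(abs(l)<.095)].min(),l[(abs(l)<.095)].max())
    if len(a)>4 and len(b)>4:
        d=np.median(b,0)-np.median(a,0);print(' yaw',np.degrees(np.arctan2(d[1],d[0])),'tilt',np.degrees(np.arctan2(d[2],d[0])),'z',np.median(b,0)[2]-t[2],np.median(a,0)[2]-t[2])
E
python3 dow.py;python3 d.py .476 .2285 .2 -6
```

```text
tcp_pos: [0.4746, -0.3708, 0.2046]
wrist_force: [-0.8, -0.3, -0.8]
gripper_width: 0.332
gripper_force: 30.0
side 65 23 ends -0.07431945821086175 0.07283582268824587
 yaw 0.701890421720665 tilt -1.6030276127122793 z 0.010278287205724462 0.013493045974012713
top 64 2 ends -0.07485970254103519 0.05147376857548064
t 45.75 shift [ 1.470e-02 -5.976e-01  1.000e-04] rz 7.1 yaw 1.1 q6 113.66237547613034 w 0.33749281232590456 F [ 0.5 -0.5 -1.1]
```

In the tool's units: -0.3 m / 0.8 = -0.375, -0.22 m / 0.8 = -0.275, 7 degrees / 180 = 0.0389.

```bash
python3 steer.py '[[[0,0.0013,-0.05,0,0,0,0],[0,0.0025,-0.1063,0,0,0,0.0111],[0,0.005,-0.1625,0,0,0,0.0222],[0,0.0075,-0.2188,0,0,0,0.0333],[0,0.0075,-0.275,0,0,0,0.0389],[0,0.0075,-0.325,0,0,0,0.0389],[0,0.0075,-0.375,0,0,0,0.0389],[0,0.0075,-0.375,0,0,0,0.0389]]]'|sed -n '2p;4,6p';python3 d.py .476 .2285 .2 -6
```

```text
tcp_pos: [0.4719, -0.0663, 0.1981]
wrist_force: [0.0, -0.7, 0.4]
gripper_width: 0.339
gripper_force: 30.0
t 46.55 shift [-0.0247 -0.2938 -0.0019] rz 0.4 yaw -5.6 q6 72.86535485667896 w 0.3391514595396946 F [ 0.  -0.7  0.4]
```

In the tool's units: -0.2938 m / 0.8 = -0.3673, -0.26 m / 0.8 = -0.325, 0.4 degrees / 180 = 0.0022.

```bash
python3 steer.py '[[[0,-0.0044,-0.05,-0.0025,0,0,0.0022],[0,-0.0088,-0.1063,-0.0025,0,0,0.0022],[0,-0.0138,-0.1625,-0.0025,0,0,0.0022],[0,-0.0184,-0.2188,-0.0025,0,0,0.0022],[0,-0.0231,-0.275,-0.0025,0,0,0.0022],[0,-0.0275,-0.325,-0.0025,0,0,0.0022],[0,-0.0309,-0.3673,-0.0025,0,0,0.0022],[0,-0.0309,-0.3673,-0.0025,0,0,0.0022]]]'|sed -n '2p;4,6p';python3 steer.py '[[[0,0,0,0.05,0,0,0],[0,0,0,0.0938,0,0,0],[0,0,0,0.0938,0,0,0],[0,0,0,0.0938,0,0,0]]]'|sed -n '2p;4,6p';python3 d.py .476 .2285 .038 -6;python3 dow.py
```

```text
tcp_pos: [0.4787, 0.2276, 0.1997]
wrist_force: [0.1, -0.7, -0.3]
gripper_width: 0.333
gripper_force: 30.0
tcp_pos: [0.479, 0.2239, 0.1265]
wrist_force: [1.0, -0.2, -0.7]
gripper_width: 0.334
gripper_force: 30.0
t 47.75 shift [-0.0034 -0.0044  0.0884] rz -0.4 yaw -6.4 q6 40.943491781368685 w 0.333593433240505 F [ 1.  -0.2 -0.7]
side 28 29 ends -0.07266608087678317 0.0740938973234784
 yaw -7.224665480402576 tilt -0.5646298890160573 z 0.012711260813049768 0.013823788670285692
top 59 31 ends -0.07495468108479637 0.07462758989923234
 yaw -6.595817958217823 tilt 0.07534449415882966 z 0.014846079263849093 0.014686974156751381
```

In the tool's units: 0.0885 m / 0.8 = 0.1106, 0.087 m / 0.8 = 0.1088, -0.4 degrees / 180 = -0.0022.

```bash
python3 steer.py '[[[0,-0.0043,-0.0055,0.025,0,0,-0.0022],[0,-0.0043,-0.0055,0.05,0,0,-0.0022],[0,-0.0043,-0.0055,0.0688,0,0,-0.0022],[0,-0.0043,-0.0055,0.0813,0,0,-0.0022],[0,-0.0043,-0.0055,0.0938,0,0,-0.0022],[0,-0.0043,-0.0055,0.1025,0,0,-0.0022],[0,-0.0043,-0.0055,0.1088,0,0,-0.0022],[0,-0.0043,-0.0055,0.1106,0,0,-0.0022]]]'|sed -n '2p;4,6p';python3 steer.py '[[[0,0,0,0.0013,0,0,0],[0,0,0,0.0013,0,0,0]]]'|sed -n '2p;4,6p';python3 d.py .476 .2285 .0355 -6
```

```text
tcp_pos: [0.476, 0.2298, 0.0382]
wrist_force: [0.7, 0.4, 0.3]
gripper_width: 0.336
gripper_force: 30.0
tcp_pos: [0.4762, 0.23, 0.0377]
wrist_force: [-0.0, -0.6, -0.8]
gripper_width: 0.338
gripper_force: 30.0
t 48.85 shift [-0.      0.0015  0.0022] rz 0.1 yaw -5.9 q6 40.7020936075217 w 0.33783127163445964 F [-0.  -0.6 -0.8]
```

In the tool's units: 0.0018 m / 0.8 = 0.0023, 0.0012 m / 0.8 = 0.0015.

```bash
python3 steer.py '[[[0,0,0.0015,0.0013,0,0,0],[0,0,0.0015,0.0023,0,0,0],[0,0,0.0015,0.0023,0,0,0],[1,0,0.0015,0.0023,0,0,0],[1,0,0.0015,0.0023,0,0,0],[1,0,0.0015,0.0023,0,0,0],[1,0,0.0015,0.0023,0,0,0],[1,0,0.0015,0.0023,0,0,0]]]'|sed -n '2p;4,6p';python3 steer.py '[[[1,0,0,-0.025,0,0,0],[1,0,0,-0.075,0,0,0],[1,0,0,-0.125,0,0,0],[1,0,0,-0.1875,0,0,0],[1,0,0,-0.2125,0,0,0],[1,0,0,-0.2125,0,0,0]]]'|sed -n '2p;4,6p';python3 steer.py '[[[1,-0.05,-0.05,0,0,0,0],[1,-0.0625,-0.1125,0,0,0,0],[1,-0.075,-0.175,0,0,0,0],[1,-0.0875,-0.2375,0,0,0,0],[1,-0.1,-0.2875,0,0,0,0],[1,-0.1,-0.2875,0,0,0,0]]]'|sed -n '2p;4,6p'
python3 look.py e
python3 - <<'E'
import cv2,numpy as np
a=cv2.resize(cv2.imread('pics/top_e.png')[150:290,110:400],None,fx=2.6,fy=2.1);b=cv2.imread('pics/side_e.png')[150:270,170:340];b=cv2.resize(b,(a.shape[1],300))
cv2.imwrite('pics/e2.png',np.vstack([a,b]))
E
```

```text
tcp_pos: [0.4759, 0.2287, 0.0357]
wrist_force: [-0.3, 0.1, 1.6]
gripper_width: 0.706
gripper_force: 0.0
tcp_pos: [0.4776, 0.2299, 0.2099]
wrist_force: [0.3, 1.1, 0.1]
gripper_width: 0.994
gripper_force: 0.0
tcp_pos: [0.4185, 0.4703, 0.2025]
wrist_force: [-0.6, 0.1, -0.1]
gripper_width: 1.002
gripper_force: 0.0
top gold 148 [ 0.4448 -0.0568  0.0563] x [0.418 0.471] z95 0.0614 rect [[0.4348, -0.0398], [0.158, 0.1304], 19.2986]
top pink 157 [0.4753 0.2267 0.0564] x [0.45  0.502] z95 0.062 rect [[0.4711, 0.1988], [0.1108, 0.1481], 84.4491]
side gold 146 [ 0.4448 -0.069   0.0538] x [0.419 0.471] z95 0.0616 rect [[0.431, -0.0538], [0.1523, 0.1243], 23.7217]
side pink 54 [0.4653 0.2185 0.0533] x [0.45  0.483] z95 0.0605 rect [[0.4699, 0.1949], [0.1218, 0.143], 79.4132]
```

View pics/e2.png

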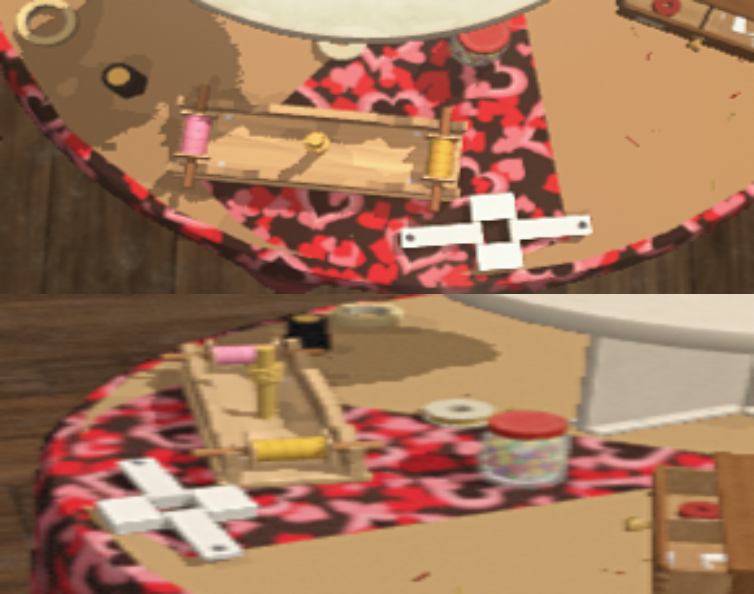

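Both rollers lie across the stand: pink at the left end, (195,135), and gold at the right, (442,157). The knob stands at (125,80) and the keeper lies flat at (495,232). One last numeric check, then I'll hand in.

Run:
```python
from h import *
c,P=cap('top');k=P.reshape(-1,3);k=k[np.isfinite(k[:,0])]
t=np.radians(-6);X=np.array([np.cos(t),np.sin(t)]);Y=np.array([-np.sin(t),np.cos(t)])
d=k[:,:2]-[.461,.0853];sx=d@X;sy=d@Y
for yn in(-.144,.144):
    for sg in(-1,1):
        q=(abs(sy-yn)<.012)&(sg*sx>.056)&(sg*sx<.08)&(k[:,2]>.035)
        print(yn,sg,q.sum(),'y',np.median(sy[q]).round(4),'z',np.percentile(k[q,2],[50,95]).round(4),'end',abs(sx[q]).max().round(4))
q=(k[:,0]>.27)&(k[:,0]<.41)&(k[:,1]>-.25)&(k[:,1]<0)&(k[:,2]>.012)&(k[:,2]<.03)&~((abs(sy)<.19)&(abs(sx)<.085))
K=k[q];c0=K[:,:2].mean(0);print('keeper',len(K),K.mean(0),'stand',(c0-[.461,.0853])@X,(c0-[.461,.0853])@Y,'slope',np.linalg.lstsq(np.c_[K[:,:2]-c0,np.ones(len(K))],K[:,2],rcond=None)[0])
```

```text
-0.144 -1 27 y -0.1446 z [0.0476 0.0506] end 0.0764
-0.144 1 23 y -0.1436 z [0.0476 0.0519] end 0.0736
0.144 -1 27 y 0.1421 z [0.0472 0.0509] end 0.0761
0.144 1 20 y 0.142 z [0.0481 0.0539] end 0.0718
keeper 990 [ 0.34164052 -0.12503571  0.01861011] stand -0.09671954765388184 -0.22165993217804145 slope [-0.00049387  0.00196181  0.01861011]
```

Both rollers are level and centred, and the keeper is flat and clear.

```bash
python3 -c "
from station import r, optics, ticket
print(ticket.finish_job())"
```

```text
the job is handed in; nothing more can be done
None
```

I handed the job in with the knob and keeper bar on the table clear of the stand and the gold and pink rollers level in the outer notches (I saw no red roller); the hand-in returned no verdict.

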